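Secure the test-tile carrier and lift it level

TASK

The little wooden carrier on the table is loaded with three glaze test tiles and has to go to the kiln. With the carrier still standing on the table, swing its steel keeper bar fully shut until it snaps into its catch; then take the carrier by its wooden handle, lift it about 10 cm clear of the table and hold it there level and still, with all the tiles inside and the bar still shut. Do not disturb the other things on the table, and finish while holding the carrier in the air: do not put it down or let go.

Things in the scene. Friction and masses are not known exactly. Their poses are not given: they have to be found in the camera images.
- tile_carrier: loose wooden tile carrier, 182 mm long (y), 48 mm deep (x, without keeper), 123 mm high, about 0.75 kg loaded, balanced within a few mm under the handle's middle; low tray with 3 bays along y; tile tops at 65 mm. Origin: middle of its underside. z up, y along the handle to the hinge end, -x out of the front (keeper side). At the start y points away from the robot within 30 degrees, front to the robot's left
- carrier_handle (a point): centre of the carrier's handle, 112 mm above its underside, axes as the carrier's: a flat-sided wooden bar 16 mm wide (x), 22 mm high, 146 mm free along y between two end panels; 36 mm free between it and the tiles below
- keeper (a joint): keeper bar's angle, rad: 0 = shut against its stop along the carrier's front; grows as the bar swings out level, away from the tiles, to at most 1.5. Turns easily and stays where left. The last 0.09 rad run over a sprung ball catch: about 2 N at the knob to pass it (peak near 0.04 rad), beyond which the ball presses the bar home and keeps it shut
- keeper_hinge (a point): upright hinge axis at half height of the bar; in carrier axes x -32, y +79, z +42 mm from its underside's middle. Axes turn with the bar: the steel bar (8 mm thick, 14 mm high, 156 mm long) runs from here along this point's -y, its -x is the bar's outer side; push towards +x to shut. Shut, the axes are the carrier's
- keeper_knob (a point): middle of the red round knob head on the bar's outer side, 105 mm along the bar from the hinge axis: 20 mm across, 16 mm long, standing out level along its own -x; its flat outer face is 8 mm beyond this point, 32 mm from the bar's centre line. 42 mm above the table. Axes as for the hinge. Can be pushed or pinched
- tile_blue: glaze test tile, an L of fired clay 34 x 37 x 59 mm high with a 6 mm upright plate, blue glaze above and bare clay below, standing loose on its foot in one of the carrier's three bays; origin at the middle of its underside
- tile_rust: glaze test tile, an L of fired clay 34 x 37 x 59 mm high with a 6 mm upright plate, rust-red glaze above and bare clay below, standing loose on its foot in one of the carrier's three bays; origin at the middle of its underside
- tile_teal: glaze test tile, an L of fired clay 34 x 37 x 59 mm high with a 6 mm upright plate, grey-green glaze above and bare clay below, standing loose on its foot in one of the carrier's three bays; origin at the middle of its underside
- mug: bystander, leave alone: cream mug 64 mm across, 51 mm high; origin in the middle of its underside, handle included
- stamp: bystander, leave alone: wooden clay stamp standing on end, 25 x 25 x 62 mm; origin at the middle of its underside
- ring_cutter: bystander, leave alone: steel ring cutter 66 mm across, 26 mm high; origin at the middle of its underside
- pinch_pot: bystander, leave alone: cream pinch pot 62 mm across, 36 mm high; origin at the middle of its underside
- clay_lump: bystander, leave alone: lump of clay 51 x 79 x 38 mm; origin at the middle of its underside
Not all that is in view belongs to the job. Leave any purple or yellow look-alike of the tile_blue alone.

How it is judged:
On the way, in this order (a step that is already met when the one before it is completed fails the run):
1. the keeper is shut in its catch while the carrier stands on the table (value of joint keeper below 0.03 rad and height (world z) of carrier_handle below 0.118 m and angle between carrier_handle's own z axis and vertical below 0.05 rad), for 0.2 s.
2. the carrier hangs from the fingers, clear of the table and level (height (world z) of carrier_handle above 0.172 m and angle between carrier_handle's own z axis and vertical below 0.12 rad and value of joint keeper below 0.03 rad and contact force between the fingers and tile_carrier above 2 N), for 0.3 s.
At the end, for the whole second after the job is handed in: carrier in the gripper, handle centre 0.172 to 0.272 m high, tilt under 0.12 rad, slower than 2 cm/s and 0.1 rad/s, touching no bystander, keeper within 0.03 rad of shut, each tile in the tray and within 0.2 rad of the carrier's upright, no bystander moved 2 cm (all of step 2 and height (world z) of carrier_handle below 0.272 m and linear speed of tile_carrier below 0.02 m/s and angular speed of tile_carrier below 0.1 rad/s and z of tile_blue in the frame of carrier_handle between -0.115 and -0.096 m and x of tile_blue in the frame of carrier_handle between -0.012 and 0.012 m and y of tile_blue in the frame of carrier_handle between -0.065 and 0.065 m and angle between the z axis of each of tile_blue, tile_rust, tile_teal and the z axis of carrier_handle, either way round below 0.2 rad and z of tile_rust in the frame of carrier_handle between -0.115 and -0.096 m and x of tile_rust in the frame of carrier_handle between -0.012 and 0.012 m and y of tile_rust in the frame of carrier_handle between -0.065 and 0.065 m and z of tile_teal in the frame of carrier_handle between -0.115 and -0.096 m and x of tile_teal in the frame of carrier_handle between -0.012 and 0.012 m and y of tile_teal in the frame of carrier_handle between -0.065 and 0.065 m and contact force between tile_carrier and mug below 0.1 N and contact force between tile_carrier and stamp below 0.1 N and contact force between tile_carrier and ring_cutter below 0.1 N and contact force between tile_carrier and pinch_pot below 0.1 N and contact force between tile_carrier and clay_lump below 0.1 N and distance of each of mug, stamp, ring_cutter, pinch_pot, clay_lump from where it was at the start of the episode below 0.02 m); the arm keeps its last pose, push and grip.
It fails at once if the carrier leaves the table while the keeper is not shut (height (world z) of carrier_handle above 0.13 m and value of joint keeper above 0.06 rad).
It fails at once if the carrier is tipped by more than 0.3 rad (angle between carrier_handle's own z axis and vertical above 0.3 rad).
It fails at once if a tile falls or is taken out of the carrier (z of any of tile_blue, tile_rust, tile_teal in the frame of carrier_handle above -0.085 m or x of any of tile_blue, tile_rust, tile_teal in the frame of carrier_handle below -0.03 m).
It fails at once if a bystander is moved by 2 cm (distance of any of mug, stamp, ring_cutter, pinch_pot, clay_lump from where it was at the start of the episode above 0.02 m).
It also fails if it takes over 51 s, if anything falls off the work surface, if the arm or the gripper's body presses on something with over 40 N, if the wrist force passes 120 N, or if a joint passes its speed limit or range.

ROBOT

A 7-joint arm with a two-finger parallel gripper is mounted at the origin on a cart in front of the work surface, level with it; the furniture and walls round the work are solid. World frame = base frame: x ahead of the robot, y to its left, z up, the work surface at z = 0. Lengths are in m, angles in rad, forces in N, time in s.
With the tool pointing down it reaches from about 0.425 to 0.875 m from the base axis. Payload 4.7 kg.
Tool frame: the origin (TCP) lies on the centre line of the jaws, within the pads' length; the fingertips stand 14 mm ahead of it and the grasp point (between the pads) lies 5 mm behind it; z points along the fingers, y is the direction in which the jaws open and shut (so a half turn about z gives the same grasp; the last joint's range is limited). The gripper opens to 87 mm and grips with 3 to 60 N. Pads are 19 mm wide; open, the fingers measure 117 mm over their backs; the gripper's body (75 mm by 190 mm) begins 51 mm behind the grasp point.
Start: joints at [1.231, 0.321, -0.07, 1.45, 0.023, 1.371, -0.057], TCP at [0.225, -0.61, 0.237] pointing down, gripper open.
Joint ranges: [-2.86, 2.86], [-0.3, 2.09], [-1.38, 1.24], [0.06, 2.45], [-1.56, 4.7], [0.09, 2.05], [-2.69, 2.69]. Speed limits (rad/s): [2.57, 2.57, 3.14, 3.14, 3.14, 3.14, 3.14].

INTERFACE

Orientations are given as a rotation vector (axis times angle).
In Python, from bench import ctrl, optics, models gives the robot as it stands. The module is installed in compiled form; this text tells all that it offers.
- The arm moves only by the tool arm_command, never from a script. Its argument "motion" is a list of rows, each a list of 3 entries, a list of its own where there are three numbers: the shift along the tool's x, y, z in mm, then the turn, a rotation vector about the tool's x, y, z in degrees, then the closure, from 0 (fully open) to 1 (shut). In form: [[[x, y, z], [ax, ay, az], claw], ...]. A call has 1 to 8 rows; each row shifts and turns the commanded pose from where the row before left it, along the tool's axes as they then stand; what a row does not reach is not made up. A row lasts 1/12 s, in which the tool goes at most 41.7 mm and 7.16 degrees, less where a joint would pass 70% of its speed; a pose out of reach is approached as far as the arm can. A call with a gripper value outside its range is refused whole. The fingers move at their own pace and stop on an object; "force" is the grip in N (left out, the last holds). Time passes only in rows, so rows that do not move let the fingers close. It gives the time, the measured TCP pose, the force and the opening at its end, in the units of the state.
- ctrl.get_state(): the state, without advancing time (a new reading comes with each control period).
- optics.get_image(name): name is "side" or "top"; returns (picture, depth): 384x512x3 uint8, blue, green, red; 384x512 float32, m along the optical axis (not along the pixel's ray), 0 where there is no reading.
- optics.camera_model(name): a dict with "fovy" (degrees; the focal length in pixels is half the picture's height over the tangent of half this angle, whatever the lens; pixels are square), "cx", "cy" (the principal point, pixels), "distortion" ([k1, k2, p1, p2, k3] as OpenCV has them; the pictures are not rectified), "rvec" (rotation vector, rad) and "tvec" (3), from world to camera coordinates, as OpenCV has them. Camera axes: x right, y down, z forward; pixel columns grow to the right and rows downward; lengths in m; the calibration is good to about 2 mm. A picture is of the moment at which its call begins. camera_model takes no time and is no camera call.
- ctrl.close_job(): hands the job in, once; it reports no verdict.
Trained networks look in the newest picture that a camera, given by its name, has taken for a name from the list of things; names that differ only in an ending like _2 or _b are one class to them, and where a whole thing is asked for, a point or a joint stands for the part that bears it (a point fixed in the world has none). Each returns a list of dicts, best first, with "conf" (0 to 1); they miss things now and then, are a little off and sometimes report something else, mostly with a low value. They report only what shows in the picture. A call takes as long as a camera call. They do not tell look-alikes from the thing itself.
- models.search_frame(camera, target): "location" ([x, y, z] in m, in the coordinates of the camera as it stood for that picture, good to about 4 mm: the middle of the surface that is visible of it).
- models.silhouettes(camera, target): "pixels" (384x512 bool, what is visible of it).
The state is a dict: "time": time; "joint_positions": joint angles; "qd": joint speeds; "joint_torque": joint torques, N m; "position": TCP position; "tool_rot": TCP orientation; "ft_force": force on the tool from outside, world axes, zero at the start; "torque": the same for the moment, N m; "grip_width": opening from 0.0 (shut) to 1.0 (fully open).
Only numpy, scipy, OpenCV 4.12 (cv2) and the standard library are available. Lean on these libraries where they do the work, as an engineer would, in place of code of your own. Each camera call takes 0.05 s, during which the arm holds its last target.

## Working session

There is one attempt and no reset: what is moved stays moved. The work goes in short steps, Python scripts to look and compute and a tool call to move; the robot and the scene stay as the last step left them, time stands still between calls to the robot, and variables do not carry over. Pictures are saved under pics/ and viewed, and the job is handed in when it is done.

Besides the shell and the picture viewer there is one more tool, called after "Emit:" by a JSON object that holds its "op" and its "data", one argument or row to a line. arm_command: Moves the arm, as the interface text tells. Its arguments: {"type":"object","properties":{"motion":{"type":"array","items":{"type":"array"}},"force":{"type":"number"}},"required":["motion"]}

```bash
mkdir -p pics
python3 - <<'E'
from bench import ctrl, optics, models
import cv2
s=ctrl.get_state(); print({k:s[k] for k in('time','position','tool_rot','grip_width','ft_force')})
for c in('side','top'):
    im,d=optics.get_image(c); cv2.imwrite(f'pics/{c}0.png',im); print(c,optics.camera_model(c))
E
```

```text
{'time': 0.0, 'position': array([ 0.22495094, -0.60928344,  0.23547859]), 'tool_rot': array([-3.09076383e+00, -5.52564867e-01,  6.39935648e-04]), 'grip_width': 0.9951968861806438, 'ft_force': array([ 0.05784613, -0.27977829,  0.10849652])}
side {'fovy': 55.27201257448627, 'cx': 266.24650952137915, 'cy': 190.73506900225917, 'distortion': array([0.01512828, 0.        , 0.        , 0.        , 0.        ]), 'rvec': array([ 2.29460164, -0.34463198,  0.12021735]), 'tvec': array([-0.4635807 ,  0.19145069,  1.27223891])}
top {'fovy': 49.788299389997334, 'cx': 260.75655884399794, 'cy': 191.42168549249854, 'distortion': array([-0.14961126,  0.        ,  0.        ,  0.        ,  0.        ]), 'rvec': array([ 2.14493279, -2.10528533,  0.18519233]), 'tvec': array([0.05268835, 0.48815088, 1.72224758])}
```

View pics/side0.png

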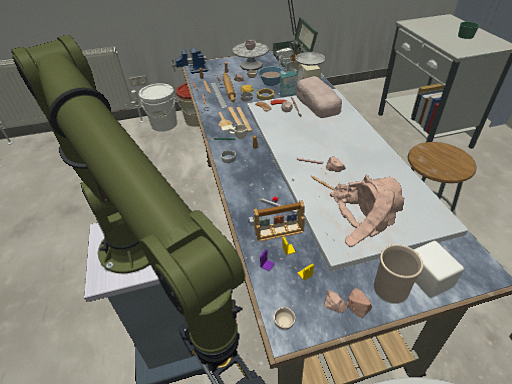

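View pics/top0.png

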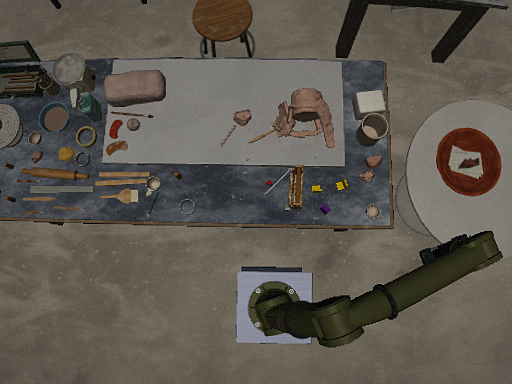

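```bash
cat > h.py <<'E'
from bench import ctrl, optics, models
import cv2, numpy as np
def cam(c):
    m=optics.camera_model(c); f=192/np.tan(np.radians(m['fovy']/2))
    K=np.array([[f,0,m['cx']],[0,f,m['cy']],[0,0,1]]); R=cv2.Rodrigues(m['rvec'])[0]
    return K,m['distortion'],R,np.array(m['tvec']),np.array(m['rvec'])
def onz(c,uv,z):
    K,D,R,t,_=cam(c); p=cv2.undistortPoints(np.array(uv,float).reshape(-1,1,2),K,D).reshape(-1,2)
    r=np.c_[p,np.ones(len(p))]@R; o=-R.T@t
    return o+r*((z-o[2])/r[:,2])[:,None]
def world(c,d,mask):
    K,D,R,t,_=cam(c); v,u=np.nonzero(mask&(d>0))
    p=cv2.undistortPoints(np.c_[u,v].astype(float).reshape(-1,1,2),K,D).reshape(-1,2)
    return (np.c_[p,np.ones(len(p))]*d[v,u][:,None]-t)@R, np.c_[u,v]
def proj(c,P):
    K,D,R,t,rv=cam(c); return cv2.projectPoints(np.array(P,float).reshape(-1,1,3),rv,t,K,D)[0].reshape(-1,2)
def camw(c,p):
    K,D,R,t,_=cam(c); return R.T@(np.array(p)-t)
def crop(c,im,u,v,w,h,s,name):
    cv2.imwrite(name,cv2.resize(im[v:v+h,u:u+w],None,fx=s,fy=s,interpolation=cv2.INTER_CUBIC))
E
python3 - <<'E'
from h import *
for c,b in(('side',(235,180,90,75)),('top',(245,150,115,80))):
    im,d=optics.get_image(c); np.savez(f'{c}.npz',im=im,d=d)
    crop(c,im,*b,7 if c=='top' else 8,f'pics/{c}_crop1.png')
    for n in('tile_carrier','carrier_handle','keeper_knob','keeper_hinge'):
        r=models.search_frame(c,n); print(c,n,[(round(x['conf'],2),camw(c,x['location']).round(4)) for x in r[:2]])
    for n in ('tile_carrier','keeper_knob'):
        for r in models.silhouettes(c,n)[:1]:
            P,uv=world(c,d,r['pixels']); print(n,r['conf'],len(P),P.min(0).round(3),P.max(0).round(3),uv.min(0),uv.max(0))
print(ctrl.get_state()['time'])
E
```

```text
side tile_carrier [(0.74, array([ 0.5087, -0.0967,  0.0509]))]
side carrier_handle [(0.74, array([ 0.5057, -0.0935,  0.0539]))]
side keeper_knob []
side keeper_hinge []
tile_carrier 0.6 1044 [ 0.405 -0.121 -0.005] [0.609 0.057 0.128] [248 197] [304 240]
keeper_knob 0.49 98 [ 0.477 -0.085 -0.004] [0.577 0.077 0.125] [261 198] [296 212]
top tile_carrier [(0.78, array([ 0.5096, -0.078 ,  0.049 ]))]
top carrier_handle [(0.73, array([ 0.5101, -0.0807,  0.0467]))]
top keeper_knob [(0.58, array([0.5278, 0.0105, 0.0514]))]
top keeper_hinge [(0.46, array([0.526 , 0.0184, 0.0477]))]
keeper_knob 0.57 121 [ 0.477 -0.053 -0.01 ] [0.574 0.048 0.058] [264 172] [288 194]
0.8
```

View pics/side_crop1.png

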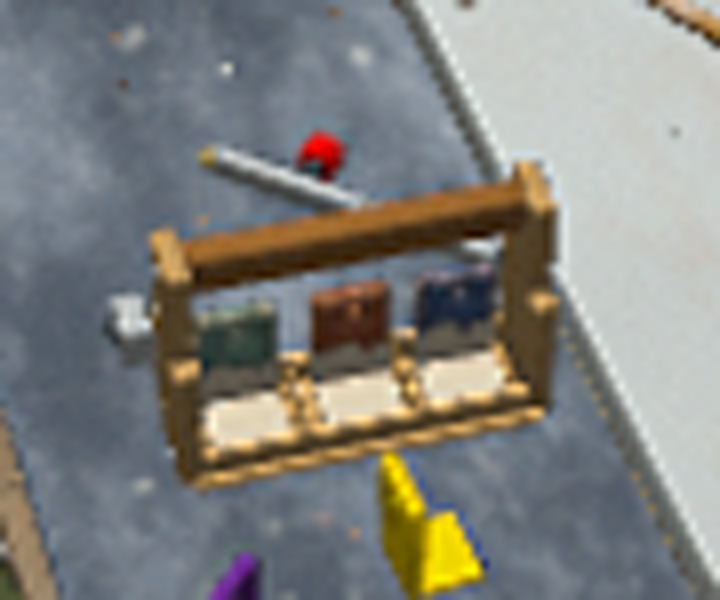

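View pics/top_crop1.png

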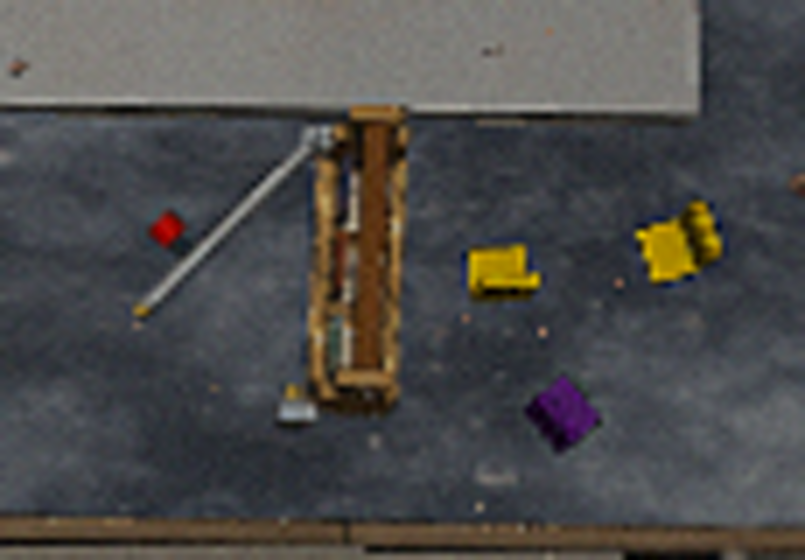

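Run:
```python
from h import *
z=np.load('top.npz'); 
P,uv=world('top',z['d'],np.ones((384,512),bool))
m=(P[:,0]>.38)&(P[:,0]<.68)&(P[:,1]>-.2)&(P[:,1]<.1)
P=P[m];uv=uv[m]
T=P[(P[:,2]>.105)&(P[:,2]<.14)]; print('handle',len(T),T.min(0),T.max(0),cv2.minAreaRect(T[:,:2].astype(np.float32)),T.mean(0))
im=z['im']
red=(lambda b,g,r:(r>110)&(g<70)&(b<80))(*[im[uv[:,1],uv[:,0],i].astype(int) for i in range(3)])
print('red',uv[red][:40].tolist(),P[red].mean(0) if red.any() else 0, P[red].round(3)[:20])
```

```text
handle 194 [ 0.41930435 -0.10697049  0.10753537] [ 0.58782375 -0.07013118  0.13193724] ((0.5035790801048279, -0.0885452926158905), (0.02922782674431801, 0.16929331421852112), 87.32574462890625) [ 0.5029869  -0.0880335   0.12218287]
red [[268, 181], [269, 181], [267, 182], [268, 182], [269, 182], [270, 182], [267, 183], [268, 183], [269, 183], [268, 184]] [0.52607263 0.03028499 0.05045397] [[0.531 0.032 0.054]
 [0.532 0.027 0.051]
 [0.527 0.036 0.052]
 [0.528 0.032 0.048]
 [0.526 0.027 0.058]
 [0.527 0.023 0.052]
 [0.524 0.036 0.047]
 [0.523 0.032 0.052]
 [0.525 0.027 0.043]
 [0.519 0.031 0.049]]
```

Run:
```python
from h import *
from scipy.optimize import least_squares
T=lambda *p:[(245+u/7-.43,150+v/7-.43) for u,v in p]
S=lambda *p:[(235+u/8-.43,180+v/8-.43) for u,v in p]
print('handle ends top',onz('top',T((376,122),(368,370)),.123).round(4))
print('knob top',onz('top',T((168,229)),.050),'bar end/hinge',onz('top',T((142,312),(318,140)),.049).round(4))
print('side: knob',onz('side',S((322,155)),.045),'barend',onz('side',S((205,157)),.049))
print('side handle top edge',onz('side',S((180,240),(515,182)),.123).round(4))
# model fit
hp=[(-.0,.073,.123),(0,-.073,.123)]
def W(q,P):
    x,y,a=q; c,s=np.cos(a),np.sin(a); P=np.array(P); return np.c_[x+c*P[:,0]-s*P[:,1],y+s*P[:,0]+c*P[:,1],P[:,2]]
def bar(k,P): # hinge-frame to carrier
    c,s=np.cos(-k),np.sin(-k); P=np.array(P); return np.c_[-.032+c*P[:,0]-s*P[:,1],.079+s*P[:,0]+c*P[:,1],.042+P[:,2]]
def res(q):
    c=q[:3]
    r=[proj('top',W(c,hp))-T((376,122),(368,370)),
       proj('top',W(c,bar(q[3],[(-.024,-.105,.006),(0,-.156,.007),(0,0,.01)])))-T((168,229),(138,312),(318,138)),
       proj('side',W(c,bar(q[3],[(-.024,-.105,.003),(0,-.156,.007)])))-S((322,153),(205,156)),
       proj('side',W(c,[(-.008,-.073,.123),(-.008,.073,.123)]))-S((190,240),(512,182))]
    return np.concatenate([x.ravel() for x in r])
for sgn in(1,-1):
    f=least_squares(res,[.503,-.088,-1.57,.8*sgn] if sgn>0 else [.503,-.088,-1.57,.8*sgn]); print(f.x,f.cost,f.fun.round(1))
f=least_squares(res,[.503,-.088,0,-.8]);print(f.x,f.cost)
```

```text
handle ends top [[ 0.578  -0.0916  0.123 ]
 [ 0.4301 -0.0873  0.123 ]]
knob top [[0.52625775 0.029127   0.05      ]] bar end/hinge [[ 0.4747  0.0441  0.049 ]
 [ 0.584  -0.0622  0.049 ]]
side: knob [[0.52624154 0.02783216 0.045     ]] barend [[0.47305563 0.03921384 0.049     ]]
side handle top edge [[ 0.4312 -0.0794  0.123 ]
 [ 0.575  -0.0897  0.123 ]]
[ 0.504774   -0.09109411 -1.61488821  0.72656928] 2.392922429184966 [ 0.7  0.1  0.1 -0.4  0.3  0.   0.1  0.4  0.1 -0.1  0.1  0.2 -0.5 -1.1
 -0.9  0.   0.9 -0.9]
[ 0.504774   -0.0910941  -1.61488822  0.72656927] 2.3929224291850817 [ 0.7  0.1  0.1 -0.4  0.3  0.   0.1  0.4  0.1 -0.1  0.1  0.2 -0.5 -1.1
 -0.9  0.   0.9 -0.9]
[ 0.504774   -0.09109411 -1.61488821  0.72656927] 2.392922429184979
```

```bash
cat >> h.py <<'E'
Q=[.5048,-.0908,-1.6149]; 
def W(P,q=Q):
    x,y,a=q; c,s=np.cos(a),np.sin(a); P=np.atleast_2d(P); return np.c_[x+c*P[:,0]-s*P[:,1],y+s*P[:,0]+c*P[:,1],P[:,2]]
def bar(k,P,q=Q):
    c,s=np.cos(-k),np.sin(-k); P=np.atleast_2d(P); return W(np.c_[-.032+c*P[:,0]-s*P[:,1],.079+s*P[:,0]+c*P[:,1],.042+P[:,2]],q)
def down(yaw): # tool z down, tool x at yaw
    c,s=np.cos(yaw),np.sin(yaw); return np.array([[c,s,0],[s,-c,0],[0,0,-1.]])
def delta(p,yaw,p0=None,R0=None):
    st=ctrl.get_state()
    if p0 is None: p0=st['position'];R0=cv2.Rodrigues(st['tool_rot'])[0]
    R1=down(yaw)
    return (R0.T@(np.array(p)-p0)*1000).round(1), np.degrees(cv2.Rodrigues(R0.T@R1)[0].ravel()).round(2)
E
python3 - <<'E'
from h import *
k=.727; a=Q[2]
st=ctrl.get_state();R0=cv2.Rodrigues(st['tool_rot'])[0];print(R0.round(3))
off=-.0665
p=bar(k,[off,-.105,0])[0]; yaw=a-k+np.pi
print('approach',p,np.degrees(yaw))
print('high',delta([p[0],p[1],.235],yaw))
print('knob',bar(k,[-.024,-.105,0]))
E
```

```text
[[ 0.938  0.346  0.   ]
 [ 0.346 -0.938 -0.   ]
 [-0.     0.    -1.   ]]
approach [0.55617979 0.05855311 0.042     ] 45.81901395831252
high (array([ 542. , -512.3,    1.5]), array([ 1.000e-02,  0.000e+00, -2.555e+01]))
knob [[0.52656039 0.02807458 0.042     ]]
```

Emit:
{"op": "arm_command", "data": {
  "motion": [
    [[22,-21,0],[0,0,0],0.5],
    [[22,-21,0],[0,0,0],1],
    [[22,-21,0],[0,0,0],1],
    [[22,-21,0],[0,0,0],1],
    [[22,-21,0],[0,0,0],1],
    [[22,-21,0],[0,0,0],1],
    [[22,-21,0],[0,0,0],1],
    [[22,-21,0],[0,0,0],1]
  ]
}}

```text
time: 1.47
position: [0.3325, -0.3898, 0.2368]
tool_rot: [3.092, 0.553, 0.0]
ft_force: [1.2, -0.8, 0.4]
grip_width: 0.479
```

Emit:
{"op": "arm_command", "data": {
  "motion": [
    [[22,-21,0],[0,0,0],1],
    [[22,-21,0],[0,0,0],1],
    [[22,-21,0],[0,0,0],1],
    [[22,-21,0],[0,0,0],1],
    [[22,-21,0],[0,0,0],1],
    [[22,-21,0],[0,0,0],1],
    [[22,-21,0],[0,0,0],1],
    [[22,-21,0],[0,0,0],1]
  ]
}}

```text
time: 2.13
position: [0.4394, -0.1712, 0.2369]
tool_rot: [3.092, 0.553, 0.001]
ft_force: [0.3, 1.0, -0.1]
grip_width: 0.009
```

Emit:
{"op": "arm_command", "data": {
  "motion": [
    [[22,-21,0],[0,0,0],1],
    [[22,-21,0],[0,0,0],1],
    [[22,-21,0],[0,0,0],1],
    [[22,-21,0],[0,0,0],1],
    [[22,-21,0],[0,0,-6],1],
    [[22,-21,0],[0,0,-6],1],
    [[14,-8,0],[0,0,-6],1],
    [[0,0,0],[0,0,-6],1]
  ]
}}

```text
time: 2.8
position: [0.5248, 0.012, 0.2369]
tool_rot: [-2.901, -1.201, -0.004]
ft_force: [0.3, 0.2, 0.3]
grip_width: 0.006
```

Run:
```python
from h import *
k=.727; a=Q[2]
p=bar(k,[-.0665,-.105,0])[0]; yaw=a-k+np.pi
s=ctrl.get_state();print(s['time'],s['position'],s['grip_width'])
print(delta([p[0],p[1],.12],yaw))
im,d=optics.get_image('side'); crop('',im,200,130,130,100,6,'pics/s2.png')
im,d=optics.get_image('top'); crop('',im,220,120,140,110,5.5,'pics/t2.png')
```

```text
2.8 [0.52480872 0.01203871 0.2369443 ] 0.005862753407236804
(array([ 54.7, -10.7, 117.1]), array([-0.04, -0.16, -0.85]))
```

View pics/s2.png

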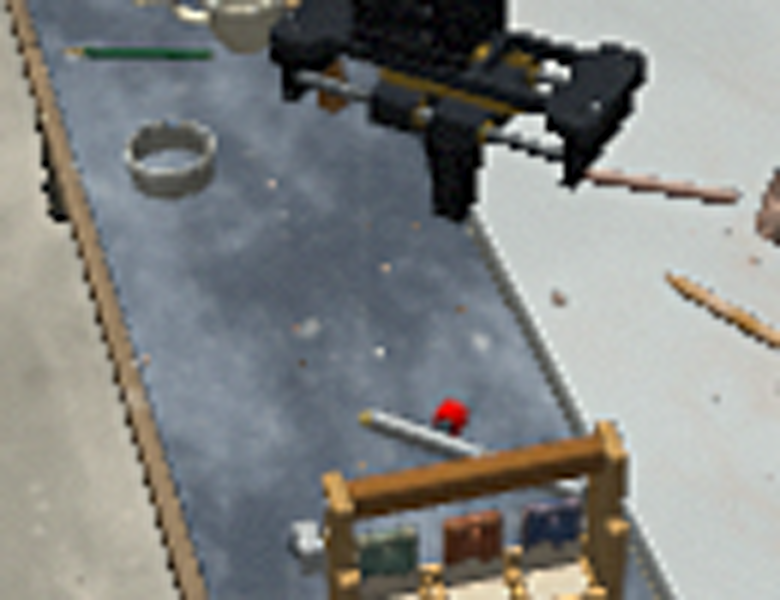

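View pics/t2.png

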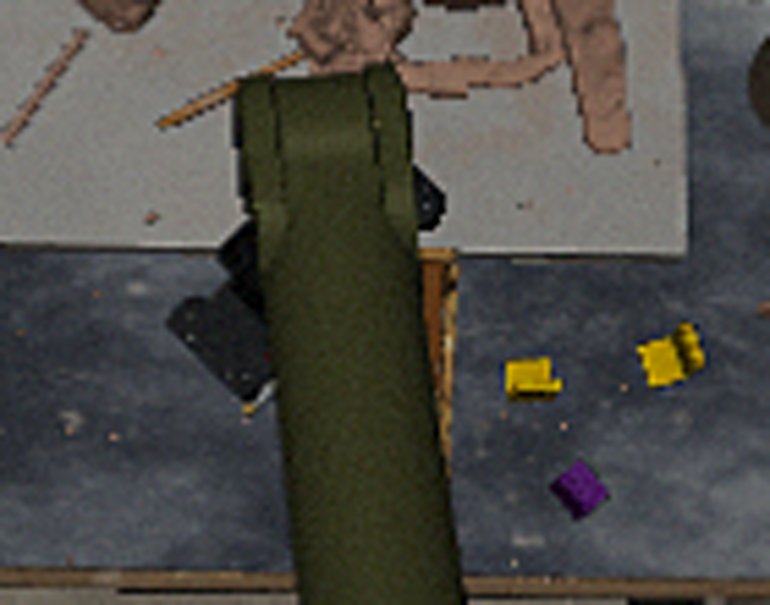

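Emit:
{"op": "arm_command", "data": {
  "motion": [
    [[25,-5,0],[0,0,-1],1],
    [[25,-5,0],[0,0,0],1],
    [[0,0,0],[0,0,0],1],
    [[0,0,0],[0,0,0],1]
  ]
}}

```text
time: 3.23
position: [0.5522, 0.0495, 0.2364]
tool_rot: [-2.9, -1.207, 0.001]
ft_force: [-0.7, -0.8, -0.4]
grip_width: 0.007
```

Run:
```python
from h import *
k=.727; a=Q[2]
p=bar(k,[-.0665,-.105,0])[0]; yaw=a-k+np.pi
s=ctrl.get_state();print(s['time'],s['position'],s['grip_width'])
print(delta([p[0],p[1],.047],yaw))
im,d=optics.get_image('side'); crop('',im,200,130,130,100,6,'pics/s3.png')
im,d=optics.get_image('top'); crop('',im,220,120,140,110,5.5,'pics/t3.png')
```

```text
3.2333 [0.55223141 0.04952656 0.23639953] 0.0071001916512480195
(array([  9.2,  -3.5, 189.4]), array([-0.03,  0.01, -0.61]))
```

Emit:
{"op": "arm_command", "data": {
  "motion": [
    [[10,-3,20],[0,0,-0.6],1],
    [[0,0,35],[0,0,0],1],
    [[0,0,35],[0,0,0],1],
    [[0,0,35],[0,0,0],1],
    [[0,0,30],[0,0,0],1],
    [[0,0,20],[0,0,0],1],
    [[0,0,13],[0,0,0],1],
    [[0,0,0],[0,0,0],1]
  ]
}}

```text
time: 4.0
position: [0.5548, 0.0564, 0.0458]
tool_rot: [-2.894, -1.22, 0.008]
ft_force: [-0.4, -0.9, 0.5]
grip_width: 0.005
```

Run:
```python
from h import *
k=.727; a=Q[2]
p=bar(k,[-.0665,-.105,0])[0]; yaw=a-k+np.pi
s=ctrl.get_state();print(s['time'],s['position'],s['ft_force'])
print(delta([p[0],p[1],.047],yaw))
# rotation-row: twist about hinge
H=bar(0,[0,0,0])[0]; print(H)
for off in(-.0665,-.045,-.0415):
  for dk in (np.radians(6),):
    p0=bar(k,[off,-.105,0])[0];p1=bar(k-dk,[off,-.105,0])[0]
    print(off,delta(p1,a-k+dk+np.pi,p0,down(a-k+np.pi)))
im,d=optics.get_image('side'); crop('',im,220,150,110,85,7,'pics/s4.png')
```

```text
4.0 [0.55482101 0.05636678 0.04580945] [-0.41568298 -0.93049334  0.45043171]
(array([ 2.5, -0.6, -1.2]), array([-0.17,  0.25, -0.1 ]))
[ 0.58513404 -0.06231418  0.042     ]
-0.0665 (array([-11.3,  -6.4,   0. ]), array([ 0.,  0., -6.]))
-0.045 (array([-11.2,  -4.1,   0. ]), array([ 0.,  0., -6.]))
-0.0415 (array([-11.2,  -3.8,   0. ]), array([ 0.,  0., -6.]))
```

View pics/s4.png

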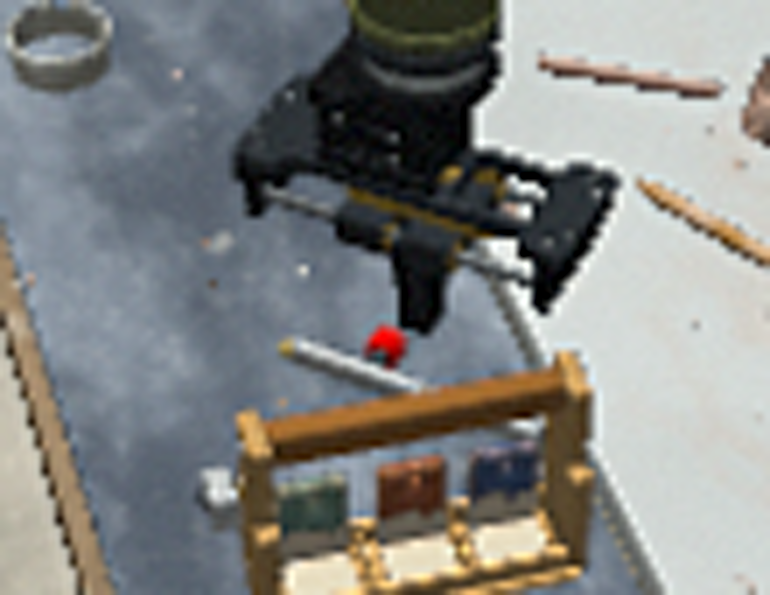

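Emit:
{"op": "arm_command", "data": {
  "motion": [
    [[-8,0,0],[0,0,0],1],
    [[-8,0,0],[0,0,0],1],
    [[-4,0,0],[0,0,0],1],
    [[-5.7,-2.2,0],[0,0,-3],1],
    [[-5.7,-2.2,0],[0,0,-3],1],
    [[-5.7,-2.2,0],[0,0,-3],1],
    [[-5.7,-2.2,0],[0,0,-3],1],
    [[0,0,0],[0,0,0],1]
  ]
}}

```text
time: 4.72
position: [0.5214, 0.0305, 0.0493]
tool_rot: [2.748, 1.519, -0.0]
ft_force: [0.4, -0.1, -0.0]
grip_width: 0.005
```

```bash
cat > rep.py <<'E'
from h import *
import sys
n=sys.argv[1]; s=ctrl.get_state(); R=cv2.Rodrigues(s['tool_rot'])[0]; yaw=np.arctan2(R[1,0],R[0,0]); a=Q[2]
k=a+np.pi-yaw; H=bar(0,[0,0,0])[0]; v=s['position']-H; c,sn=np.cos(a-k),np.sin(a-k)
print(s['time'],s['position'].round(4),'F',s['ft_force'].round(2),'k_tool',k,'tool in bar frame',(c*v[0]+sn*v[1]).round(4),(-sn*v[0]+c*v[1]).round(4),'w',s['grip_width'])
im,d=optics.get_image('side'); crop('',im,220,150,110,85,7,f'pics/{n}.png')
E
python3 rep.py s5
```

```text
4.7167 [0.5214 0.0305 0.0493] F [ 0.42 -0.13 -0.03] k_tool 0.5169067314485516 tool in bar frame -0.0447 -0.1034 w 0.005361985087502304
```

View pics/s5.png

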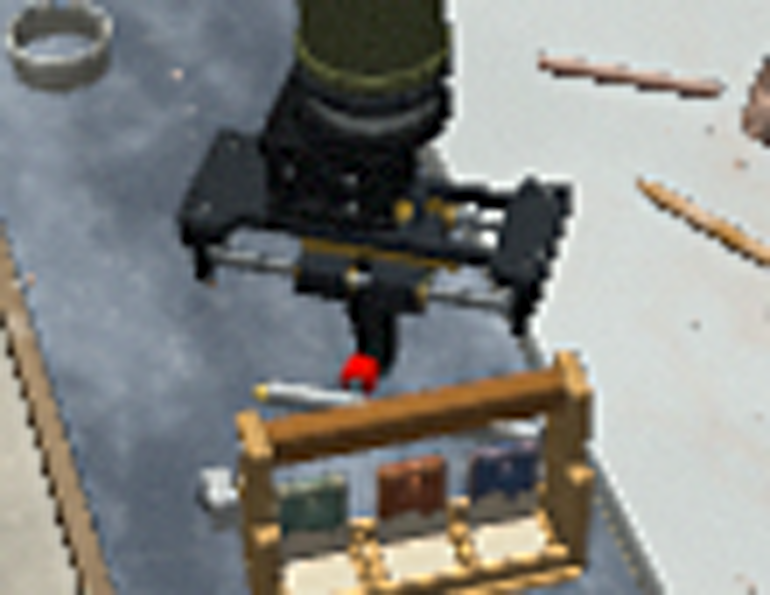

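Emit:
{"op": "arm_command", "data": {
  "motion": [
    [[-5.5,-2.2,2],[0,0,-3],1],
    [[-5.5,-2.2,2],[0,0,-3],1],
    [[-5.5,-2.2,0],[0,0,-3],1],
    [[-5.5,-2.2,0],[0,0,-3],1],
    [[-5.5,-2.2,0],[0,0,-3],1],
    [[-5.5,-2.2,0],[0,0,-3],1],
    [[0,0,0],[0,0,0],1],
    [[0,0,0],[0,0,0],1]
  ]
}}

```text
time: 5.43
position: [0.4968, 0.0073, 0.045]
tool_rot: [2.48, 1.927, 0.001]
ft_force: [-0.3, -1.2, -0.6]
grip_width: 0.008
```

```bash
python3 rep.py s6
```

```text
5.4333 [0.4968 0.0073 0.045 ] F [-0.31 -1.22 -0.6 ] k_tool 0.20579860988216625 tool in bar frame -0.0456 -0.1028 w 0.0078957111962869
```

View pics/s6.png

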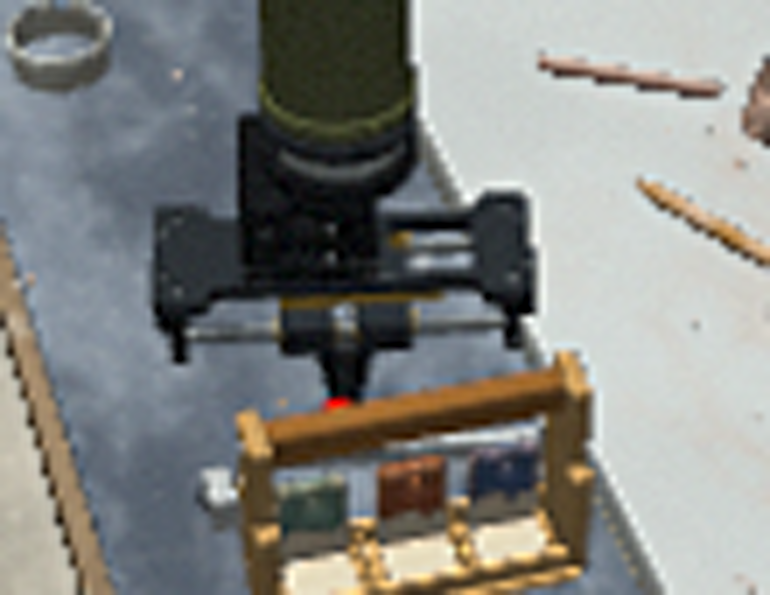

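Emit:
{"op": "arm_command", "data": {
  "motion": [
    [[-3.7,-1.4,0],[0,0,-2],1],
    [[-3.7,-1.4,0],[0,0,-2],1],
    [[-3.7,-1.4,0],[0,0,-2],1],
    [[0,0,0],[0,0,0],1],
    [[0,0,0],[0,0,0],1]
  ]
}}

```text
time: 5.9
position: [0.4902, -0.0021, 0.0447]
tool_rot: [2.375, 2.056, 0.001]
ft_force: [0.1, 0.8, 0.4]
grip_width: 0.005
```

```bash
python3 rep.py s7
```

```text
5.9 [ 0.4902 -0.0021  0.0447] F [0.14 0.8  0.38] k_tool 0.09977864424871719 tool in bar frame -0.046 -0.1026 w 0.005028713172434094
```

Emit:
{"op": "arm_command", "data": {
  "motion": [
    [[-1.9,-0.7,0],[0,0,-1],1],
    [[-1.9,-0.7,0],[0,0,-1],1],
    [[0,0,0],[0,0,0],1],
    [[0,0,0],[0,0,0],1]
  ]
}}

```text
time: 6.28
position: [0.488, -0.006, 0.0446]
tool_rot: [2.337, 2.099, -0.0]
ft_force: [-0.2, 0.5, 0.3]
grip_width: 0.007
```

```bash
python3 rep.py s8
```

```text
6.2833 [ 0.488  -0.006   0.0446] F [-0.23  0.48  0.26] k_tool 0.0631941016619253 tool in bar frame -0.0456 -0.1026 w 0.006527844829636605
```

View pics/s8.png

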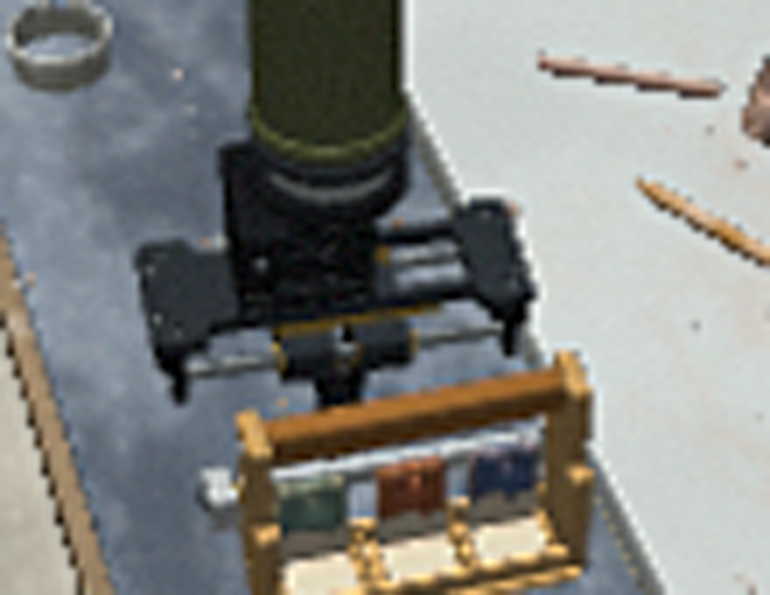

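Emit:
{"op": "arm_command", "data": {
  "motion": [
    [[-1.5,-0.4,0],[0,0,-0.8],1],
    [[-1.5,-0.4,0],[0,0,-0.8],1],
    [[0,0,0],[0,0,0],1],
    [[0,0,0],[0,0,0],1]
  ]
}}

```text
time: 6.67
position: [0.4867, -0.0093, 0.0444]
tool_rot: [2.308, 2.131, -0.001]
ft_force: [-0.7, 0.4, 0.3]
grip_width: 0.001
```

Emit:
{"op": "arm_command", "data": {
  "motion": [
    [[-1,-0.3,0],[0,0,-0.5],1],
    [[-1,-0.3,0],[0,0,-0.5],1],
    [[0,0,0],[0,0,0],1],
    [[0,0,0],[0,0,0],1]
  ]
}}

```text
time: 7.0
position: [0.4861, -0.0108, 0.0445]
tool_rot: [2.289, 2.152, -0.0]
ft_force: [0.2, 0.8, -0.3]
grip_width: 0.004
```

```bash
python3 rep.py s9
```

```text
7.0 [ 0.4861 -0.0108  0.0445] F [ 0.16  0.77 -0.34] k_tool 0.017549452072388227 tool in bar frame -0.0453 -0.1021 w 0.0038045615589387947
```

View pics/s9.png

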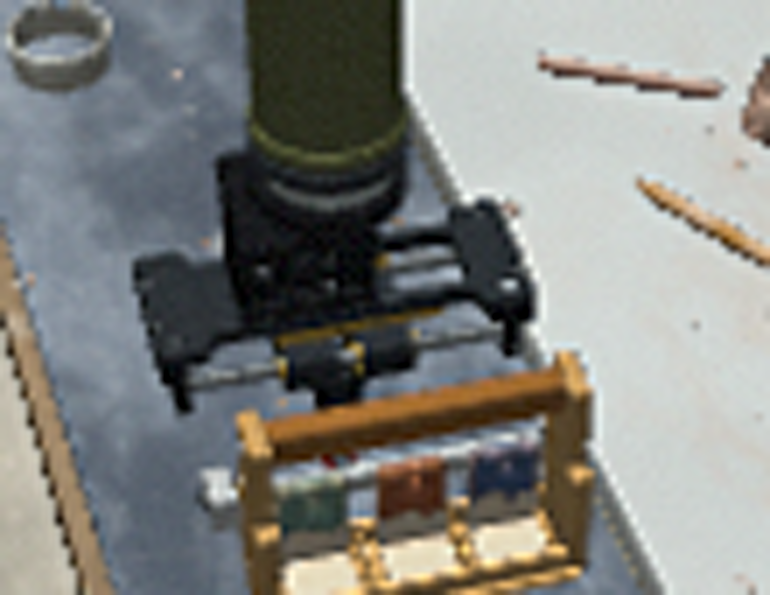

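Emit:
{"op": "arm_command", "data": {
  "motion": [
    [[-1,0,0],[0,0,-0.5],1],
    [[-1,0,0],[0,0,-0.5],1],
    [[0,0,0],[0,0,0],1],
    [[0,0,0],[0,0,0],1]
  ]
}}

```text
time: 7.38
position: [0.4858, -0.0121, 0.0445]
tool_rot: [-2.269, -2.172, -0.0]
ft_force: [-1.1, 3.5, 0.5]
grip_width: 0.007
```

Emit:
{"op": "arm_command", "data": {
  "motion": [
    [[-1,0,0],[0,0,0],1],
    [[0,0,0],[0,0,0],1],
    [[0,0,0],[0,0,0],1]
  ]
}}

```text
time: 7.63
position: [0.4858, -0.0137, 0.0445]
tool_rot: [-2.27, -2.172, 0.0]
ft_force: [-1.0, 4.0, 0.1]
grip_width: 0.006
```

Emit:
{"op": "arm_command", "data": {
  "motion": [
    [[-1,0,0],[0,0,0],1],
    [[0,0,0],[0,0,0],1],
    [[0,0,0],[0,0,0],1]
  ]
}}

```text
time: 7.88
position: [0.4859, -0.015, 0.0445]
tool_rot: [2.27, 2.172, -0.0]
ft_force: [-1.7, 3.0, -0.1]
grip_width: 0.004
```

```bash
python3 rep.py s10
python3 - <<'E'
from h import *
for i in range(1): 
    im,d=optics.get_image('top'); crop('',im,245,150,115,80,7,'pics/t10.png')
E
```

```text
7.8833 [ 0.4859 -0.015   0.0445] F [-1.69  3.02 -0.14] k_tool 0.0002144265907855214 tool in bar frame -0.0429 -0.1013 w 0.004099009254510673
```

View pics/s10.png

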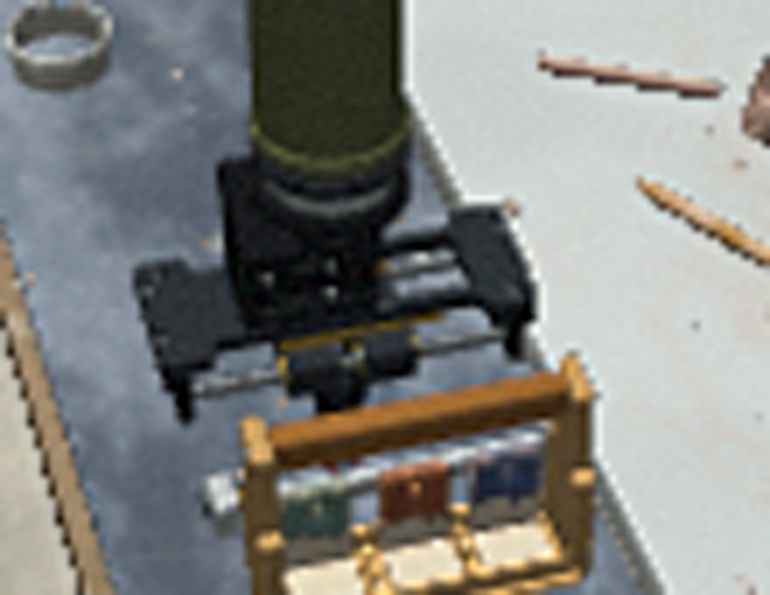

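View pics/t10.png

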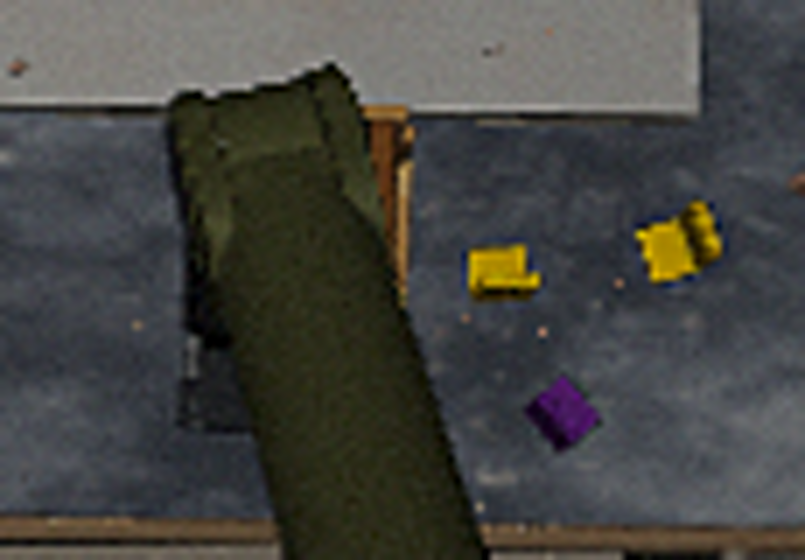

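Emit:
{"op": "arm_command", "data": {
  "motion": [
    [[10,0,0],[0,0,0],1],
    [[20,0,0],[0,0,0],1],
    [[10,0,-40],[0,0,0],1],
    [[0,0,-40],[0,0,0],1],
    [[0,0,-40],[0,0,0],1],
    [[20,20,-30],[0,0,0],0.6],
    [[35,0,0],[0,0,0],0.2],
    [[35,0,0],[0,0,0],0]
  ]
}}

```text
time: 8.65
position: [0.5146, 0.1135, 0.1973]
tool_rot: [2.272, 2.162, 0.005]
ft_force: [0.1, 0.5, -0.1]
grip_width: 0.153
```

Emit:
{"op": "arm_command", "data": {
  "motion": [
    [[38,0,0],[0,0,7],0],
    [[38,0,0],[0,0,7],0],
    [[0,0,0],[0,0,7],0]
  ]
}}

```text
time: 8.9
position: [0.5176, 0.1868, 0.1953]
tool_rot: [-2.592, -1.77, -0.006]
ft_force: [-0.4, 0.6, 0.7]
grip_width: 0.374
```

Run:
```python
from h import *
s=ctrl.get_state();print(s['time'],s['position'],s['ft_force'],s['grip_width'])
im,d=optics.get_image('top'); np.savez('top.npz',im=im,d=d); crop('',im,265,155,60,60,10,'pics/t11.png')
im,d=optics.get_image('side'); crop('',im,235,180,90,75,8,'pics/s11.png')
```

```text
8.9 [0.51755491 0.18683948 0.19531652] [-0.41777205  0.56981614  0.68750733] 0.3744095443498283
```

View pics/t11.png

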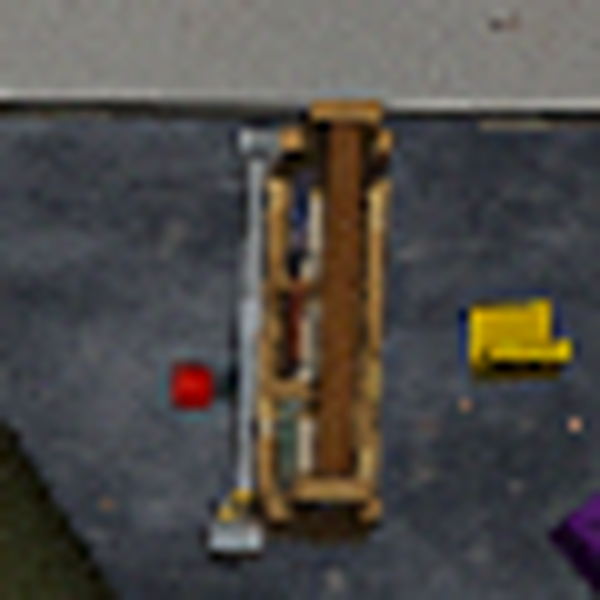

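View pics/s11.png

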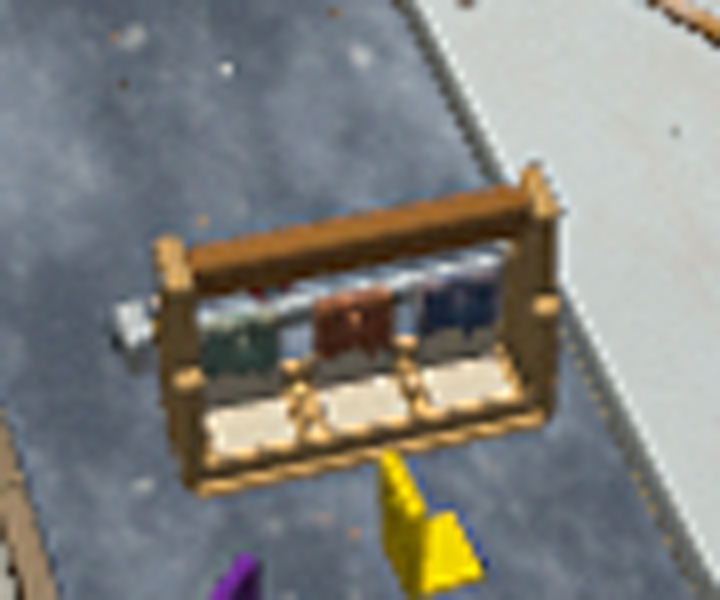

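Run:
```python
from h import *
im=np.load('top.npz')['im'].astype(float)
# bar: bright per-row peak in cols 287..291 ; handle: brown by r-b
hb=[];hh=[];kn=[]
for v in range(173,202):
    row=im[v]; 
    g=row[286:293].mean(1); w=np.clip(g-np.median(row[278:285].mean(1))-25,0,None)
    b=row[286:292]; sat=(b[:,2]-b[:,0]); w=np.clip(b.mean(1)-95,0,None)*(np.abs(sat)<25)
    if w.sum()>20: hb.append(((w*np.arange(286,292)).sum()/w.sum(),v))
    c=row[294:305]; w=((c[:,2]-c[:,0])>35)*((c[:,2]<150))*1.
    sel=np.arange(294,305); w=np.clip(c[:,2]-c[:,0]-30,0,40)*(c[:,1]<90)
    hh.append(((w*sel).sum()/max(w.sum(),1e-6),v))
hb=np.array(hb);hh=np.array(hh)
B=onz('top',hb,.049);H=onz('top',hh,.123)
for n,X in(('bar',B),('handle',H)):
    A=np.c_[X[:,0],np.ones(len(X))]
    m=np.ones(len(X),bool)
    for _ in range(4):
        p=np.linalg.lstsq(A[m],X[m,1],rcond=None)[0]; r=X[:,1]-A@p; m=abs(r)<2*r[m].std()+1e-4
    print(n,m.sum(),'slope',p[0],'y at .505',p[0]*.505+p[1],'rms',r[m].std())
```

```text
bar 28 slope -0.03721104964838441 y at .505 -0.06052721156604787 rms 0.00040989624370252537
handle 26 slope -0.034340670445639356 y at .505 -0.09338089449650334 rms 0.0015748803536142246
```

Emit:
{"op": "arm_command", "data": {
  "motion": [
    [[0,0,0],[0,0,7],0],
    [[0,0,0],[0,0,7],0],
    [[0,0,0],[0,0,7],0],
    [[0,0,0],[0,0,7],0],
    [[0,0,0],[0,0,7],0],
    [[0,0,0],[0,0,7],0],
    [[0,0,0],[0,0,7],0],
    [[0,0,0],[0,0,7],0]
  ]
}}

```text
time: 9.67
position: [0.5188, 0.1767, 0.1946]
tool_rot: [3.122, 0.332, 0.001]
ft_force: [-0.4, -0.7, 0.5]
grip_width: 0.984
```

Emit:
{"op": "arm_command", "data": {
  "motion": [
    [[0,0,0],[0,0,7],0],
    [[0,0,0],[0,0,0],0],
    [[0,0,0],[0,0,0],0]
  ]
}}

```text
time: 9.92
position: [0.5186, 0.1774, 0.1946]
tool_rot: [3.136, 0.155, 0.0]
ft_force: [-0.5, -0.3, 0.4]
grip_width: 0.998
```

Run:
```python
from h import *
s=ctrl.get_state();print(s['time'],s['position'],s['tool_rot'],s['grip_width'],s['joint_positions'].round(2))
print(delta([.505,-.093,.2],-.036))
```

```text
9.9167 [0.51858076 0.17742278 0.19460132] [3.13634243e+00 1.54674057e-01 4.90036284e-04] 0.9981295964915671 [ 0.33  0.2  -0.79  1.74  0.15  1.26 -1.97]
(array([-40.1, 267.8,  -5. ]), array([ 0.08, -0.02,  7.71]))
```

Emit:
{"op": "arm_command", "data": {
  "motion": [
    [[-5,33,-1],[0,0,0],0],
    [[-5,33,-1],[0,0,0],0],
    [[-5,33,-1],[0,0,0],0],
    [[-5,33,-1],[0,0,0],0],
    [[-5,33,-1],[0,0,0],0],
    [[-5,33,0],[0,0,0],0],
    [[-5,33,0],[0,0,0],0],
    [[-5,33,0],[0,0,7],0]
  ]
}}

```text
time: 10.58
position: [0.5029, -0.09, 0.1998]
tool_rot: [3.14, -0.037, 0.0]
ft_force: [0.3, -0.3, 0.2]
grip_width: 0.994
```

Emit:
{"op": "arm_command", "data": {
  "motion": [
    [[0,0,0],[0,0,0.7],0],
    [[0,0,0],[0,0,0],0],
    [[0,0,0],[0,0,0],0]
  ]
}}

```text
time: 10.83
position: [0.5033, -0.0876, 0.1996]
tool_rot: [-3.141, 0.057, 0.0]
ft_force: [0.4, 0.9, 0.6]
grip_width: 1.002
```

Run:
```python
from h import *
s=ctrl.get_state();print(s['time'],s['position'],s['tool_rot'],s['grip_width'],s['joint_positions'].round(2))
print(delta([.505,-.093,.107],-.036))
im,d=optics.get_image('side'); crop('',im,220,150,110,85,7,'pics/s12.png')
```

```text
10.8333 [ 0.50334406 -0.08764152  0.19959524] [-3.14085572e+00  5.71347690e-02  1.99171258e-04] 1.002120447439788 [ 0.68  0.08 -0.58  1.82  0.05  1.25 -1.52]
(array([ 1.9,  5.3, 92.6]), array([-0.01,  0.01, -0.02]))
```

View pics/s12.png

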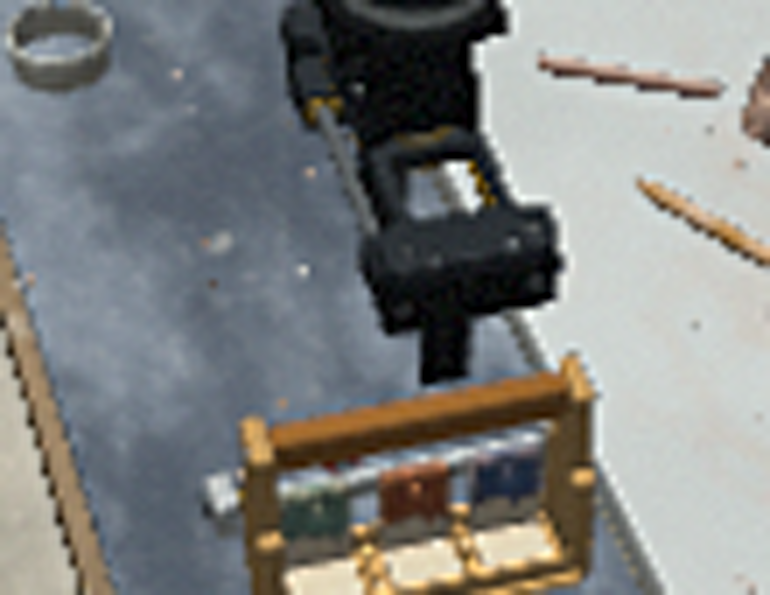

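Emit:
{"op": "arm_command", "data": {
  "motion": [
    [[2,5,10],[0,0,0],0],
    [[0,0,20],[0,0,0],0],
    [[0,0,20],[0,0,0],0],
    [[0,0,20],[0,0,0],0],
    [[0,0,15],[0,0,0],0],
    [[0,0,7],[0,0,0],0],
    [[0,0,0],[0,0,0],0],
    [[0,0,0],[0,0,0],0]
  ]
}}

```text
time: 11.55
position: [0.5054, -0.0921, 0.1076]
tool_rot: [-3.141, 0.059, 0.0]
ft_force: [0.1, 0.1, 0.4]
grip_width: 1.0
```

Run:
```python
from h import *
s=ctrl.get_state();print(s['time'],s['position'],s['ft_force'])
print(delta([.505,-.093,.107],-.036))
im,d=optics.get_image('side'); crop('',im,220,150,110,85,7,'pics/s13.png')
```

```text
11.55 [ 0.50543242 -0.09213367  0.10757302] [0.09513249 0.11949819 0.37175436]
(array([-0.4,  0.9,  0.6]), array([-0.02,  0.01, -0.09]))
```

View pics/s13.png

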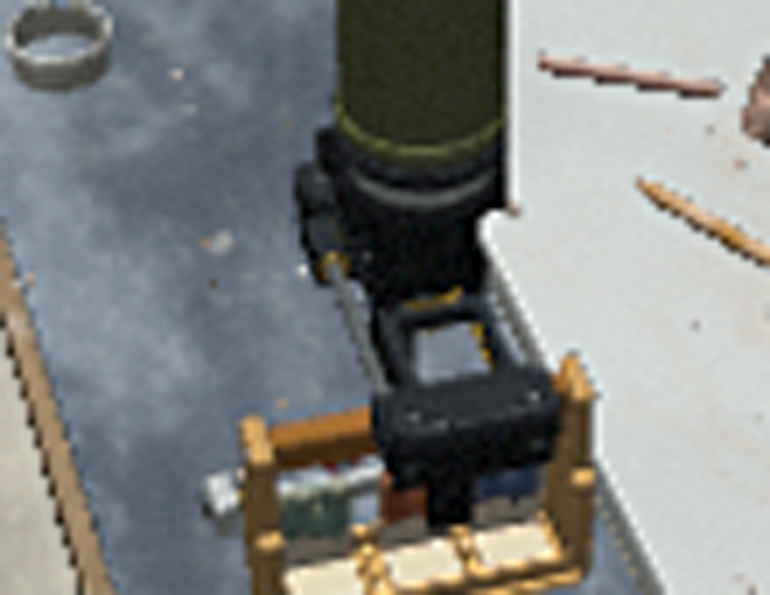

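Emit:
{"op": "arm_command", "data": {
  "motion": [
    [[0,1,0],[0,0,0],0.4],
    [[0,0,0],[0,0,0],0.6],
    [[0,0,0],[0,0,0],0.75],
    [[0,0,0],[0,0,0],1],
    [[0,0,0],[0,0,0],1],
    [[0,0,0],[0,0,0],1],
    [[0,0,0],[0,0,0],1],
    [[0,0,0],[0,0,0],1]
  ],
  "force": 25
}}

```text
time: 12.27
position: [0.5052, -0.0937, 0.1076]
tool_rot: [3.141, -0.062, -0.0]
ft_force: [0.7, -0.4, -0.8]
grip_width: 0.48
```

Emit:
{"op": "arm_command", "data": {
  "motion": [
    [[0,0,0],[0,0,0],1],
    [[0,0,0],[0,0,0],1],
    [[0,0,0],[0,0,0],1],
    [[0,0,0],[0,0,0],1]
  ],
  "force": 35
}}

```text
time: 12.6
position: [0.5054, -0.0928, 0.1077]
tool_rot: [-3.14, 0.061, -0.0]
ft_force: [1.1, 2.3, -5.8]
grip_width: 0.181
```

Emit:
{"op": "arm_command", "data": {
  "motion": [
    [[0,0,0],[0,0,0],1],
    [[0,0,0],[0,0,0],1],
    [[0,0,0],[0,0,0],1],
    [[0,0,0],[0,0,0],1]
  ]
}}

```text
time: 12.93
position: [0.5053, -0.0933, 0.1076]
tool_rot: [-3.141, 0.061, 0.0]
ft_force: [0.1, 1.9, -0.3]
grip_width: 0.18
```

Run:
```python
from h import *
s=ctrl.get_state();print(s['time'],s['position'],s['ft_force'],s['torque'],s['grip_width'])
im,d=optics.get_image('side'); crop('',im,220,150,110,85,7,'pics/s14.png')
```

```text
12.9333 [ 0.50526924 -0.09331674  0.10760114] [ 0.08533008  1.86092168 -0.25626476] [ 0.46967508 -0.06242996  0.01470715] 0.17959827792763264
```

View pics/s14.png

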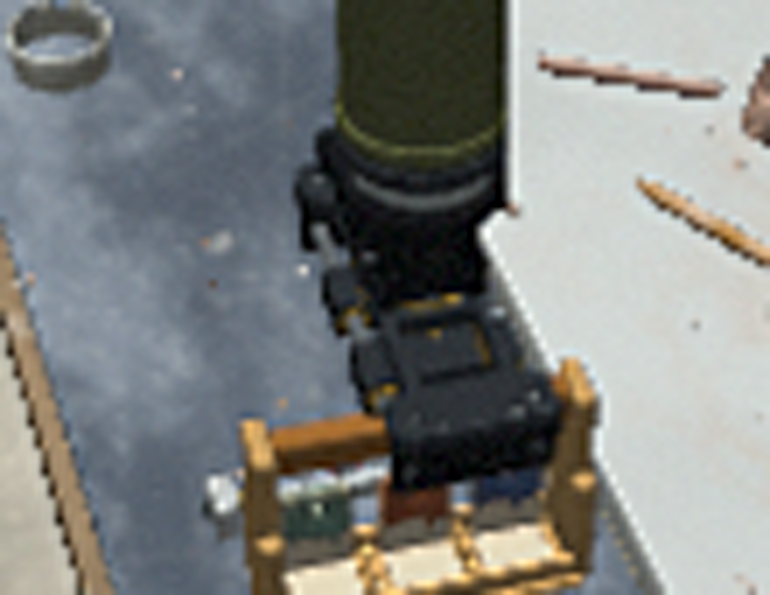

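Emit:
{"op": "arm_command", "data": {
  "motion": [
    [[0,0,-2],[0,0,0],1],
    [[0,0,-4],[0,0,0],1],
    [[0,0,-6],[0,0,0],1],
    [[0,0,-8],[0,0,0],1],
    [[0,0,-8],[0,0,0],1],
    [[0,0,-6],[0,0,0],1],
    [[0,0,-3],[0,0,0],1],
    [[0,0,0],[0,0,0],1]
  ],
  "force": 40
}}

```text
time: 13.65
position: [0.506, -0.0939, 0.1459]
tool_rot: [3.14, -0.062, 0.003]
ft_force: [0.8, -0.6, -6.3]
grip_width: 0.178
```

Run:
```python
from h import *
s=ctrl.get_state();print(s['time'],s['position'],s['ft_force'],s['torque'],s['grip_width'])
im,d=optics.get_image('side'); crop('',im,220,140,110,85,7,'pics/s15.png')
```

```text
13.65 [ 0.5059679  -0.09385273  0.14585898] [ 0.83223877 -0.62566449 -6.28264295] [-0.04691568 -0.04148244  0.06026588] 0.17835889347477182
```

View pics/s15.png

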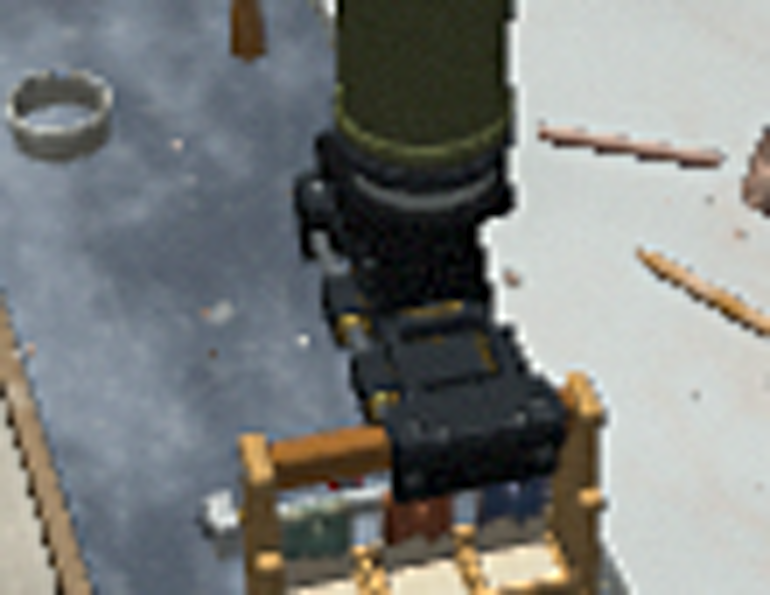

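Load is on (about 7 N), level; continue to ~10 cm.

Emit:
{"op": "arm_command", "data": {
  "motion": [
    [[0,0,-4],[0,0,0],1],
    [[0,0,-9],[0,0,0],1],
    [[0,0,-12],[0,0,0],1],
    [[0,0,-12],[0,0,0],1],
    [[0,0,-12],[0,0,0],1],
    [[0,0,-9],[0,0,0],1],
    [[0,0,-4],[0,0,0],1],
    [[0,0,0],[0,0,0],1]
  ]
}}

```text
time: 14.37
position: [0.5061, -0.0938, 0.2083]
tool_rot: [3.14, -0.062, 0.004]
ft_force: [1.4, -1.7, -6.9]
grip_width: 0.179
```

Emit:
{"op": "arm_command", "data": {
  "motion": [
    [[0,0,0],[0,0,0],1],
    [[0,0,0],[0,0,0],1],
    [[0,0,0],[0,0,0],1],
    [[0,0,0],[0,0,0],1],
    [[0,0,0],[0,0,0],1],
    [[0,0,0],[0,0,0],1],
    [[0,0,0],[0,0,0],1],
    [[0,0,0],[0,0,0],1]
  ]
}}

```text
time: 15.03
position: [0.5052, -0.0936, 0.2066]
tool_rot: [-3.141, 0.062, 0.0]
ft_force: [-0.3, -0.1, -6.5]
grip_width: 0.177
```

Run:
```python
from h import *
s=ctrl.get_state();print(s['time'],s['position'],s['tool_rot'],s['ft_force'],s['torque'],s['grip_width'],abs(s['qd']).max())
im,d=optics.get_image('side'); crop('',im,225,135,100,85,7.5,'pics/s16.png'); cv2.imwrite('pics/s16f.png',im)
for r in models.silhouettes('side','tile_carrier')[:1]:
    P,uv=world('side',d,r['pixels']); print(np.percentile(P,[2,50,98],axis=0).round(3))
a=ctrl.get_state();print(a['position'])
# handle edge ends: predicted vs level
```

```text
15.0333 [ 0.50524483 -0.09364247  0.20656556] [-3.14096892e+00  6.16094320e-02  1.33698646e-04] [-0.33311861 -0.10538104 -6.530272  ] [ 0.00633149  0.02611806 -0.00318481] 0.17693138693009572 0.0009904805646556972
[[ 0.412 -0.123  0.1  ]
 [ 0.479 -0.107  0.14 ]
 [ 0.586 -0.046  0.223]]
[ 0.50522632 -0.09365425  0.20660556]
```

View pics/s16.png

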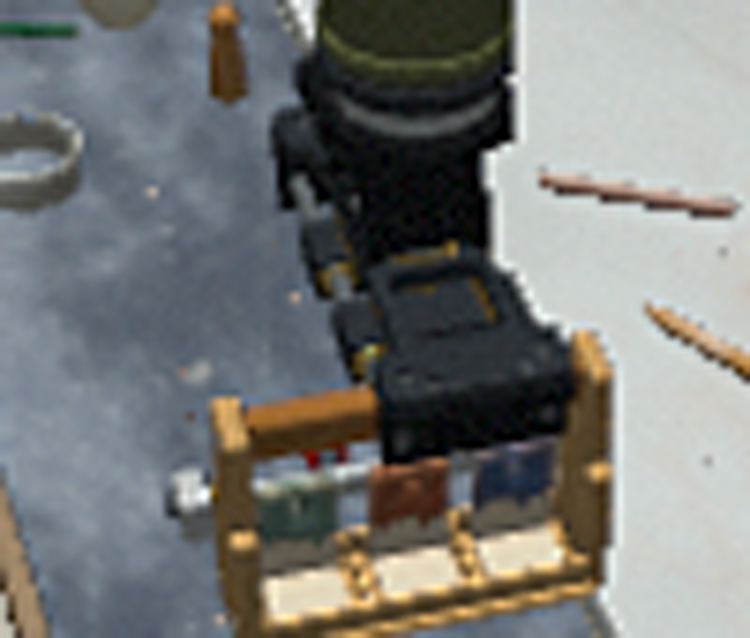

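View pics/s16f.png

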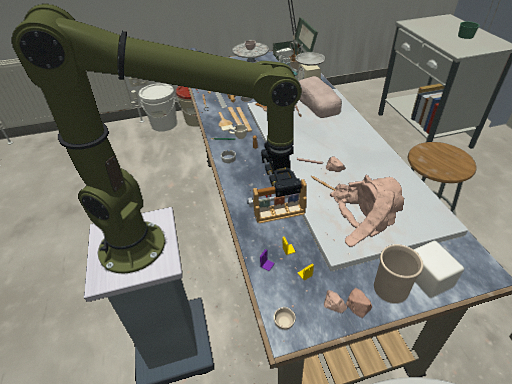

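Run:
```python
from h import *
q=[.505,-.0935,-1.6068]
for n,P in (('near/far panel top-right, bottom-right',[(.01,-.085,.123),(.01,.085,.123),(.024,-.091,0),(.024,.091,0)]),):
    P=np.array(P); P[:,2]+=.099
    print(n,((proj('side',W(P,q))-[225,135])*7.5).round(0).tolist())
for t in(.05,-.05): # pitch
    P=np.array([(.01,-.085,.123),(.01,.085,.123)]);P[:,2]+=.099+P[:,1]*t
    print(t,((proj('side',W(P,q))-[225,135])*7.5).round(0).tolist())
```

```text
near/far panel top-right, bottom-right [[218.0, 432.0], [610.0, 357.0], [224.0, 661.0], [619.0, 580.0]]
0.05 [[218.0, 440.0], [611.0, 350.0]]
-0.05 [[217.0, 425.0], [610.0, 365.0]]
```

Run:
```python
from h import *
im,d=optics.get_image('side'); np.savez('side2.npz',im=im,d=d)
I=cv2.resize(im[175:225,245:310],None,fx=11,fy=11,interpolation=cv2.INTER_CUBIC)
q=[.505,-.0935,-1.6068]
for t,col in((0,(0,255,0)),(-.05,(0,0,255))):
    for a,b in(((.008,-.073,.123),(.008,.073,.123)),((.024,-.091,0),(.024,.091,0)),((.02,-.091,.123),(.02,-.091,0))):
        P=np.array([a,b]); P[:,2]+=.099+P[:,1]*t; u=((proj('side',W(P,q))-[245,175]+.5)*11).astype(int)
        cv2.line(I,u[0].tolist(),u[1].tolist(),col,1)
cv2.imwrite('pics/s17.png',I)
z=np.load('side.npz')
```

```text
(no output)
```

View pics/s17.png

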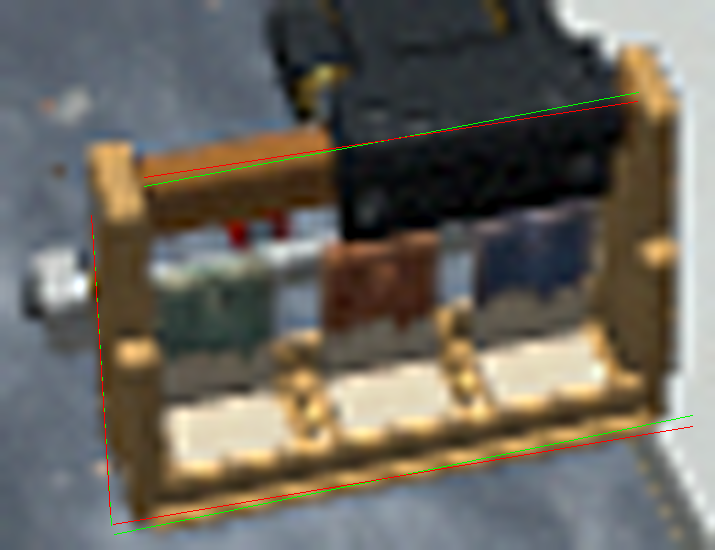

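Run:
```python
from h import *
a=np.load('side2.npz')['im'].astype(int); im,d=optics.get_image('side'); im=im.astype(int)
print('diff',abs(a-im)[175:225,245:310].mean())
s=ctrl.get_state();print(s['time'],s['position'],s['ft_force'],s['grip_width'])
print(ctrl.close_job())
```

```text
diff 2.296
15.2333 [ 0.50525909 -0.09366255  0.20664956] [ 0.28058243  0.26643671 -6.34856341] 0.17841915112469486
the job is handed in; nothing more can be done
None
```

I shut the keeper bar while the carrier stood on the table, then gripped the handle at 40 N, lifted the carrier about 10 cm and handed the job in while holding it. `close_job` gave no verdict.

**Keeper:** I pushed the knob until the force reached about 4 N. In the top picture after backing off, the bar lay within about 0.003 rad of the handle's direction (my error is about 0.01 rad), 33 mm from it against 32 mm when shut. The push slid the carrier about 2 mm. After the lift I could only check the bar from the side, because the arm blocks the top view. There it still looked shut.

**Hold:** At hand-in the handle was about 0.21 m high and the load read 6.3–6.5 N, a little under the 7.4 N expected for 0.75 kg. The jaws were open about 15.5 mm on the 16 mm handle, and the pose was steady.

**Level:** The side overlay suggests a tilt of about 0.03 rad, with the far end slightly low. I left it uncorrected because it is well inside the 0.12 rad limit.

**Tiles and bystanders:** All three tiles stood upright in their bays. I saw no bystander moved and never worked near any, but I did not measure their positions.

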